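# Close up the vial sampler

## Task

Get the vial sampler ready for a run using pushes of the fingertips only: push both pulled-out vial trays (blue and orange fronts) fully home, and after that push the raised lid down until it is fully shut. Do it gently, without slamming a tray or the lid, never pull a tray farther out or the lid farther open, and leave everything else on the table where it stands. Finish with the hand clear.

Things in the scene. Friction and masses are not known exactly. Their poses are not given: they have to be found in the camera images.
- sampler: bench vial sampler, fixed to the table, 180 x 250 x 88 mm (x, y, z): white base, clear side walls with black edges, grey block across its back 35 mm. Origin: centre of its underside, on the table. Its own x points from its open front to its back, y to its left, z up. Front edge of the base at own x = -90 mm. The front and top are open: two trays slide out of the front side by side, the lid covers the top.
- left_tray (a joint): blue-fronted vial tray, sampler's left (+y) side: how far it is pulled out along the sampler's -x, m. 0 = fully home (hard stop); starts 0.035 to 0.07 out. It stays where it is left (about 2 N of sliding friction, plus 10 N per m/s) and carries its fixed vials with it.
- right_tray (a joint): orange-fronted vial tray, sampler's right (-y) side; the same otherwise.
- left_tray_face (a point): point on the outer face of the blue tray front, in the middle of its width and 60 mm above the table. The front is an upright plate 106 mm wide and 12 mm thick, from 14 to 86 mm above the table. When home, the outer face is at the sampler's own x = -102 mm and this point at y = +59 mm. The capped vials (tops 77 mm high) stand behind it.
- right_tray_face (a point): the same point on the orange tray front (sampler's own y = -59 mm).
- lid (a joint): clear lid with a black frame, hinged along the back of the sampler's opening: opening angle, rad. 0 = shut, level; starts 0.95 to 1.2, its free edge raised and leaning back. It stays where it is left (stiff hinge, 0.25 N m), so it must be pushed all the way down.
- lid_hinge_line (a point): middle of the lid's hinge line: sampler's own x = +55 mm, y = 0, 92.5 mm above the table. The line runs along the sampler's y. The lid is 145 mm from hinge line to free edge, 250 mm wide, 8 mm thick, its thickness centred on the hinge line. Opened by angle a, a point at distance r from the hinge lies r cos(a) towards the sampler's front and r sin(a) up from it. Shut, its upper face is 96.5 mm above the table.
- lid_bar (a point): point on the upper face of the lid's solid black front bar (30 mm deep, with a yellow strip), in mid-width, 130 mm from the hinge line and 15 mm from the free edge; push here. With the lid raised this face looks up and to the back of the sampler. Its z axis is the outward normal of the face.
- jar_a_mid (a point): loose bystander; leave it standing. Small amber jar with a white cap, 28 mm across, 55 mm tall, beside the front left of the sampler; this point is its centre.
- jar_b_mid (a point): loose bystander; leave it standing. The same kind of jar, beside the front right of the sampler.
- cup_mid (a point): loose bystander; leave it standing. Paper coffee cup with a white lid, 80 mm across, 109 mm tall; this point is 50 mm above its foot.
- tape_mid (a point): loose bystander; leave it standing. Roll of blue tape lying flat, 100 mm across, 26 mm tall; its centre.
- charger_mid (a point): loose bystander; leave it standing. White charger block 50 x 50 x 28 mm; its centre.
- screwdriver_grip (a point): loose bystander; leave it lying. Screwdriver with a red handle, 190 mm long, handle about 30 mm thick; the middle of its handle.

How it is judged (in metres and radians):
On the way, in this order (a step that is already met when the one before it is completed fails the run):
1. both trays are home (within 5 mm) while the lid is still well up (above 0.6 rad) (value of joint each of left_tray, right_tray below 0.005 m and value of joint lid above 0.6 rad), for 0.2 s.
2. the lid is shut (below 0.06 rad) (value of joint lid below 0.06 rad), for 0.2 s.
At the end, for the whole second after the job is handed in: Both trays within 5 mm of home, the lid within 0.06 rad of shut, and the six loose bystanders within 20 mm of where they started (value of joint each of left_tray, right_tray below 0.005 m and value of joint lid below 0.06 rad and distance of each of jar_a_mid, jar_b_mid, cup_mid, tape_mid, charger_mid, screwdriver_grip from where it was at the start of the episode below 0.02 m); the robot touches nothing.
It fails at once if a tray is slammed in (over 0.4 m/s) or the lid is slammed (over 3 rad/s) (velocity of joint any of left_tray, right_tray below -0.4 m/s or velocity of joint lid below -3 rad/s).
It fails at once if a tray is pulled farther out (beyond 80 mm) (value of joint any of left_tray, right_tray above 0.08 m).
It fails at once if the lid is pushed or lifted farther open (beyond 1.3 rad) (value of joint lid above 1.3 rad).
It fails at once if a loose bystander is lifted, carried or shoved more than 20 mm (distance of any of jar_a_mid, jar_b_mid, cup_mid, tape_mid, charger_mid, screwdriver_grip from where it was at the start of the episode above 0.02 m).
It fails at once if a jar or the cup is tipped (angle between any of jar_a_mid, jar_b_mid, cup_mid's own z axis and vertical above 0.5 rad).
It also fails if it takes over 58 s, if anything falls off the work surface, if the arm or the gripper's body presses on something with over 40 N, if the wrist force passes 120 N, or if a joint passes its speed limit or range.

## Robot

A 6-joint arm with a two-finger parallel gripper is mounted at the origin on the work surface. World frame = base frame: x ahead of the robot, y to its left, z up, the work surface at z = 0. Lengths are in mm, angles in rad, forces in N, time in s.
With the tool pointing down it reaches from about 350 to 775 mm from the base axis. Payload 7.3 kg.
Tool frame: the origin (TCP) lies at the very end of the fingers, on their centre line; the grasp point (between the pads) lies 19 mm behind it; z points along the fingers, y is the line along which they close (so a half turn about z gives the same grasp; the last joint's range is limited). The gripper opens to 92 mm and grips with 3 to 60 N. Pads are 19 mm wide; open, the fingers measure 130 mm over their backs; the gripper's body (75 mm by 190 mm) begins 47 mm behind the grasp point.
Start: joints at [-1.34, 0.342, 1.524, -0, 1.275, -0.146], TCP at [193.195, -488.181, 226.741] pointing down, gripper open.
Joint ranges: [-2.53, 2.53], [-0.77, 2.02], [0.04, 2.7], [-1, 4.14], [0.28, 2.66], [-3.11, 3.11]. Speed limits (rad/s): [2.57, 2.57, 3.14, 3.14, 3.14, 3.14].

## Interface

Orientations are given as [roll, pitch, yaw] about the fixed x, y, z axes, in that order (R = Rz(yaw) Ry(pitch) Rx(roll)).
In Python, from plant import bot gives the robot as it stands.
- The arm moves only by the tool jog_arm, never from a script. Its argument "targets" is a list of rows, each an object with "xyz": the shift along the tool's x, y, z as a fraction of full scale, a list of three; "spin": the turn about the tool's z as a fraction of full scale. In form: [{"xyz": [x, y, z], "spin": spin}, ...]. A call has exactly 10 rows; each row shifts and turns the commanded pose from where the row before left it, along the tool's axes as they then stand; what a row does not reach is not made up. Full scale, the value 1, is 80 mm for a shift and 0.1 rad for a turn. A row lasts 1/8 s, in which the tool goes at most 62.5 mm and 10.7 degrees, less where a joint would pass 70% of its speed; a pose out of reach is approached as far as the arm can. A call with a number of a shift or a turn outside -1 to 1 is refused whole. A call with a gripper value outside its range is refused whole. "gripper" is the opening in per cent of the stroke, from 0 (shut) to 100 (fully open), set as the call begins (left out, the last holds). The fingers move at their own pace and stop on an object; the grip force is fixed at half the most. Time passes only in rows, so rows that do not move let the fingers close, or fill a call up. It gives the time, the measured TCP pose, the force, the opening and the grip force at its end, in the units of the state.
- bot.get_obs(): the state, without advancing time (a new reading comes with each control period).
- bot.capture(name): name is "side" or "top"; returns the picture (400x640x3 uint8, blue, green, red); there is no depth.
- bot.get_calibration(name): a dict with "vfov" (degrees; the focal length in pixels is half the picture's height over the tangent of half this angle, whatever the lens; pixels are square), "cx", "cy" (the principal point, pixels), "eye" and "rotation" of the camera in the world. Camera axes: x right, y down, z forward; pixel columns grow to the right and rows downward; lengths in mm; the calibration is good to about 2 mm. A picture is of the moment at which its call begins. get_calibration takes no time and is no camera call.
- bot.close_job(): hands the job in; it is judged then, once.
The state is a dict: "time": time; "joint_positions": joint angles; "dq": joint speeds; "tau": joint torques, N m; "tool_pos": TCP position; "tcp_rot": TCP orientation; "contact_force": force on the tool from outside, world axes, zero at the start; "moment": the same for the moment, N m; "grip_width": finger opening in mm; "finger_force": force on a finger pad.
Only numpy, scipy, OpenCV 4.12 (cv2) and the standard library are available. Lean on these libraries where they do the work, as an engineer would, in place of code of your own. Each camera call takes 0.05 s, during which the arm holds its last target. There are 200 camera calls.

## Working session

There is one attempt and no reset: what is moved stays moved. The work goes in short steps, Python scripts to look and compute and a tool call to move; the robot and the scene stay as the last step left them, time stands still between calls to the robot, and variables do not carry over. Pictures are saved under pics/ and viewed, at most 10 in all, crops included, and the job is handed in when it is done.

Besides the shell and the picture viewer there is one more tool, called by a JSON object that holds its "method" and its "body", one argument or row to a line. jog_arm: Moves the arm, as the interface text tells. Shift numbers are shares of 80 mm and turn numbers shares of 0.1 rad, none past 1 either way. Its arguments: {"type":"object","properties":{"targets":{"type":"array","items":{"type":"object","properties":{"xyz":{"type":"array","items":{"type":"number"}},"spin":{"type":"number"}}}},"gripper":{"type":"number"}},"required":["targets"]}

```bash
mkdir -p pics; python3 - <<'E'
from plant import bot
import cv2
for n in("side","top"):
    im=bot.capture(n); cv2.imwrite(f"pics/{n}0.png",im); print(n,bot.get_calibration(n))
o=bot.get_obs(); print(o)
E
```

```text
side {'vfov': 53.79835290934178, 'cx': 321.97373340148374, 'cy': 194.88432731899562, 'eye': array([ 412.42229832, -748.45386555,  767.68309045]), 'rotation': array([-2.30379262,  0.01918864, -0.11292058])}
top {'vfov': 47.354700652459144, 'cx': 327.88389764951705, 'cy': 199.77836309085652, 'eye': array([ 299.36009365,   13.16337166, 1354.50638658]), 'rotation': array([-3.00232965e+00,  5.40458508e-04, -1.57843331e+00])}
{'time': 0.1, 'joint_positions': array([-1.33998358e+00,  3.42693222e-01,  1.52495308e+00,  4.34588802e-05,
        1.27540461e+00, -1.45984511e-01]), 'dq': array([-1.63573051e-03, -1.97347710e-03, -1.58824209e-03, -1.42801364e-03,
       -2.82737063e-05, -1.19350448e-03]), 'tau': array([ 1.14159568e-03, -4.32005417e+01, -2.44694513e+01,  7.19239796e-02,
        5.25765354e-02, -3.67319103e-05]), 'tool_pos': array([ 193.12411881, -487.78242328,  226.08258849]), 'tcp_rot': array([-3.14015596e+00, -2.53243128e-04,  3.76784391e-01]), 'contact_force': array([-0.3793077 ,  0.63173283, -0.48420522]), 'moment': array([ 0.01262779,  0.02414812, -0.05205817]), 'finger_force': 0.0, 'grip_width': 91.95671623181893}
```

View pics/top0.png

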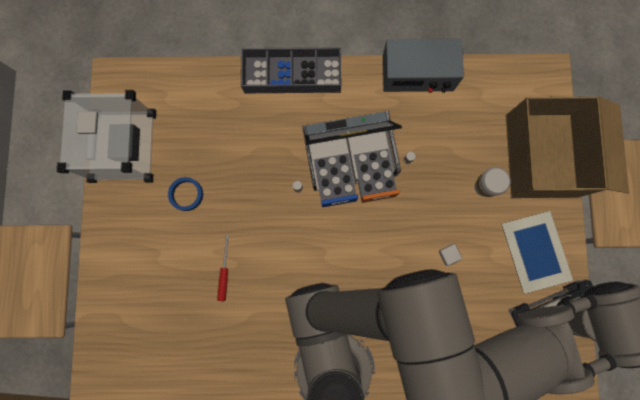

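View pics/side0.png

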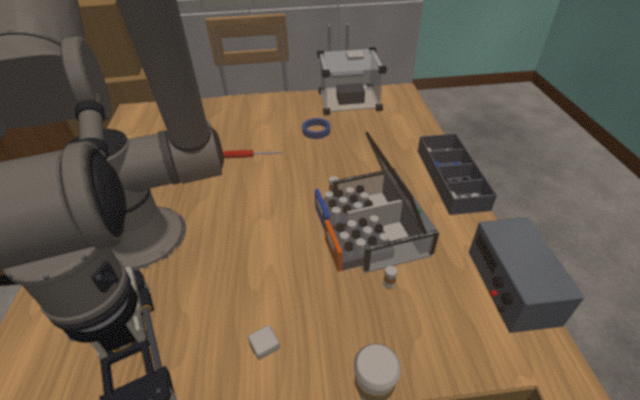

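The top view shows the sampler around (352,155): blue front at about (338,200), orange at about (378,195), lid edge at (308,132)–(400,125), and jars at (297,186) and (410,157). The side view confirms that the lid is raised and both trays are out.

```bash
cat > h.py <<'E'
from plant import bot
import cv2, numpy as np
from scipy.spatial.transform import Rotation as Ro
def cam(n):
    c=bot.get_calibration(n); return c,Ro.from_euler('xyz',c['rotation']).as_matrix(),200/np.tan(np.radians(c['vfov']/2))
def ray(n,uv):
    c,R,f=cam(n); return c['eye'],R@np.array([(uv[0]-c['cx'])/f,(uv[1]-c['cy'])/f,1])
def onz(n,uv,z):
    e,d=ray(n,uv); return e+d*(z-e[2])/d[2]
def two(a,b):
    (e1,d1),(e2,d2)=ray('top',a),ray('side',b)
    s=np.linalg.lstsq(np.c_[d1,-d2],e2-e1,rcond=None)[0]
    p,q=e1+s[0]*d1,e2+s[1]*d2; return (p+q)/2,np.linalg.norm(p-q)
def px(n,p):
    c,R,f=cam(n); v=R.T@(np.array(p)-c['eye']); return np.array([c['cx']+f*v[0]/v[2],c['cy']+f*v[1]/v[2]])
ROI={'top':(295,100,120,115),'side':(300,120,150,160)}
def trays(n,im):
    x,y,w,h=ROI[n]; hsv=cv2.cvtColor(im[y:y+h,x:x+w],cv2.COLOR_BGR2HSV); out={}
    for k,lo,hi in(('blue',(100,120,60),(130,255,255)),('orange',(5,130,90),(14,255,255))):
        m=cv2.inRange(hsv,lo,hi); cs=cv2.findContours(m,0,2)[0]
        c=max(cs,key=cv2.contourArea)+np.array([x,y]); out[k]=c
    return out
E
python3 - <<'E'
from h import *
print(px('top',bot.get_obs()['tool_pos']),px('side',bot.get_obs()['tool_pos']))
for n in('top','side'):
    im=cv2.imread(f'pics/{n}0.png')
    for k,c in trays(n,im).items():
        b=cv2.boxPoints(cv2.minAreaRect(c)); print(n,k,cv2.contourArea(c),b.round(1).tolist())
        print('  z86',[onz(n,p,86)[:2].round().tolist() for p in b],'z14',[onz(n,p,14)[:2].round().tolist() for p in b])
a=cv2.imread('pics/top0.png')[100:215,285:425]; b=cv2.imread('pics/side0.png')[125:275,305:445]
cv2.imwrite('pics/c.png',np.vstack([cv2.resize(a,None,fx=5,fy=5,interpolation=2)])); cv2.imwrite('pics/d.png',cv2.resize(b,None,fx=4,fy=4,interpolation=2))
for uv in((297,186),(410,157)): print('jar',onz('top',uv,55).round())
E
```

```text
[535.60924845 306.47030889] [148.94502248 376.93401592]
top blue 112.0 [[321.29998779296875, 200.39999389648438], [356.6000061035156, 194.0], [357.3999938964844, 198.5], [322.20001220703125, 204.89999389648438]]
  z86 [[476.0, 31.0], [493.0, -69.0], [480.0, -71.0], [463.0, 29.0]] z14 [[486.0, 32.0], [504.0, -73.0], [491.0, -75.0], [472.0, 30.0]]
top orange 133.0 [[362.29998779296875, 195.5], [398.79998779296875, 188.6999969482422], [399.70001220703125, 193.5], [363.20001220703125, 200.3000030517578]]
  z86 [[489.0, -84.0], [507.0, -187.0], [493.0, -190.0], [475.0, -87.0]] z14 [[499.0, -90.0], [519.0, -199.0], [504.0, -201.0], [485.0, -92.0]]
side blue 44.5 [[315.1000061035156, 190.8000030517578], [317.6000061035156, 189.6999969482422], [328.20001220703125, 214.5], [325.70001220703125, 215.60000610351562]]
  z86 [[469.0, 24.0], [476.0, 27.0], [492.0, -68.0], [485.0, -71.0]] z14 [[475.0, 105.0], [482.0, 109.0], [500.0, 4.0], [493.0, 1.0]]
side orange 424.0 [[317.3999938964844, 223.0], [328.79998779296875, 218.5], [348.3999938964844, 267.6000061035156], [337.1000061035156, 272.20001220703125]]
  z86 [[463.0, -93.0], [492.0, -82.0], [515.0, -233.0], [489.0, -242.0]] z14 [[468.0, -24.0], [500.0, -11.0], [526.0, -179.0], [497.0, -189.0]]
jar [522. 101.  55.]
jar [ 606. -228.   55.]
```

View pics/c.png

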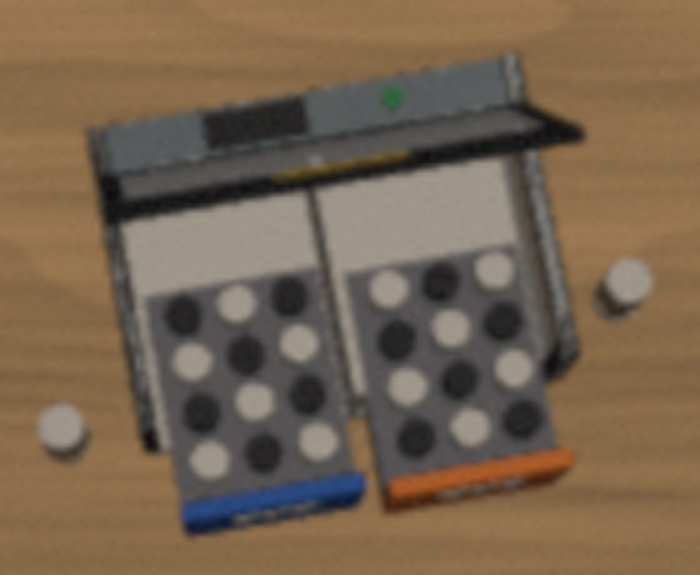

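View pics/d.png

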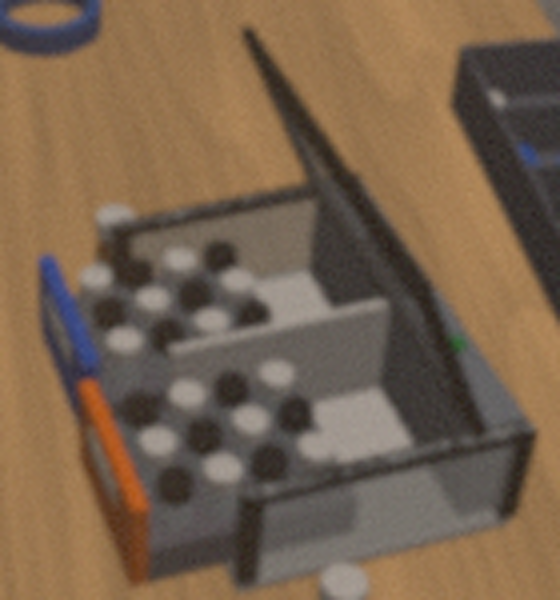

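The crops show both fronts parallel, with yaw about 0.17. The blue face centre is near (473,-21) and the orange near (486,-138), each roughly 40–46 mm out. First move: spin to align, close the fingers and travel high to a spot in front of the orange tray.

{"method": "jog_arm", "body": {
  "gripper": 0,
  "targets": [
    {"xyz":[0,0,0],"spin":1},
    {"xyz":[0,0,0],"spin":1},
    {"xyz":[0.48,-0.46,0],"spin":0.05},
    {"xyz":[0.48,-0.46,0],"spin":0},
    {"xyz":[0.48,-0.46,0],"spin":0},
    {"xyz":[0.48,-0.46,0],"spin":0},
    {"xyz":[0.48,-0.46,0],"spin":0},
    {"xyz":[0.48,-0.46,0],"spin":0},
    {"xyz":[0.48,-0.46,0],"spin":0},
    {"xyz":[0.48,-0.46,0],"spin":0}
  ]
}}

```text
time: 1.35
tool_pos: [446.0, -143.8, 226.5]
tcp_rot: [-3.142, 0.0, 0.172]
contact_force: [0.2, 0.1, -1.8]
grip_width: 0.8
finger_force: 0.0
```

{"method": "jog_arm", "body": {
  "targets": [
    {"xyz":[0,0,0.55],"spin":0},
    {"xyz":[0,0,0.55],"spin":0},
    {"xyz":[0,0,0.55],"spin":0},
    {"xyz":[0,0,0.55],"spin":0},
    {"xyz":[0,0,0],"spin":0},
    {"xyz":[0.15,0,0],"spin":0},
    {"xyz":[0.15,0,0],"spin":0},
    {"xyz":[0.15,0,0],"spin":0},
    {"xyz":[0.15,0,0],"spin":0},
    {"xyz":[0.15,0,0],"spin":0}
  ]
}}

```text
time: 2.6
tool_pos: [505.2, -135.1, 51.0]
tcp_rot: [3.141, 0.0, 0.172]
contact_force: [-2.3, -1.4, 1.4]
grip_width: 0.4
finger_force: 1.5
```

{"method": "jog_arm", "body": {
  "targets": [
    {"xyz":[0.05,0,0],"spin":0},
    {"xyz":[0.05,0,0],"spin":0},
    {"xyz":[0,0,0],"spin":0},
    {"xyz":[0,0,0],"spin":0},
    {"xyz":[0,0,0],"spin":0},
    {"xyz":[0,0,0],"spin":0},
    {"xyz":[0,0,0],"spin":0},
    {"xyz":[0,0,0],"spin":0},
    {"xyz":[0,0,0],"spin":0},
    {"xyz":[0,0,0],"spin":0}
  ]
}}

```text
time: 3.85
tool_pos: [512.4, -133.8, 50.7]
tcp_rot: [3.141, -0.0, 0.172]
contact_force: [0.0, -0.4, -0.8]
grip_width: 0.1
finger_force: 0.0
```

{"method": "jog_arm", "body": {
  "targets": [
    {"xyz":[0.02,0,0],"spin":0},
    {"xyz":[0.02,0,0],"spin":0},
    {"xyz":[0.02,0,0],"spin":0},
    {"xyz":[0.02,0,0],"spin":0},
    {"xyz":[0.02,0,0],"spin":0},
    {"xyz":[0.02,0,0],"spin":0},
    {"xyz":[0.02,0,0],"spin":0},
    {"xyz":[0,0,0],"spin":0},
    {"xyz":[0,0,0],"spin":0},
    {"xyz":[0,0,0],"spin":0}
  ]
}}

```text
time: 5.1
tool_pos: [523.6, -131.9, 50.8]
tcp_rot: [3.141, -0.001, 0.172]
contact_force: [-0.4, -0.1, 0.1]
grip_width: 0.5
finger_force: 0.0
```

```bash
python3 - <<'E'
from h import *
im=bot.capture('top'); cv2.imwrite('pics/t1.png',im); print(bot.get_obs()['tool_pos'],bot.get_obs()['contact_force'])
# front-right/left post tops, z~88, in sampler axes relative to home-face line
ux=np.array([np.cos(.172),np.sin(.172)]);uy=np.array([-ux[1],ux[0]])
for uv in((315.4,188.),(397,173.)):
    p=onz('top',uv,88)[:2]; print(p,p@ux,p@uy)
print('TCP',bot.get_obs()['tool_pos'][:2]@ux)
E
```

```text
[ 523.64199191 -131.94704609   50.78931941] [-0.41156638  0.3973749  -0.58473072]
[510.62723081  47.36734189] 511.19970675266956 -40.727063977353396
[ 551.81955382 -183.47572481] 512.2746889069663 -275.2141069651114
TCP 493.33220011598706
```

{"method": "jog_arm", "body": {
  "targets": [
    {"xyz":[0.02,0,0],"spin":0},
    {"xyz":[0.02,0,0],"spin":0},
    {"xyz":[0.02,0,0],"spin":0},
    {"xyz":[0.02,0,0],"spin":0},
    {"xyz":[0,0,0],"spin":0},
    {"xyz":[0,0,0],"spin":0},
    {"xyz":[0,0,0],"spin":0},
    {"xyz":[0,0,0],"spin":0},
    {"xyz":[0,0,0],"spin":0},
    {"xyz":[0,0,0],"spin":0}
  ]
}}

```text
time: 6.4
tool_pos: [524.9, -131.6, 50.8]
tcp_rot: [-3.14, 0.01, 0.172]
contact_force: [-21.2, -7.1, 14.2]
grip_width: 0.4
finger_force: 10.9
```

{"method": "jog_arm", "body": {
  "targets": [
    {"xyz":[-0.44,0,0],"spin":0},
    {"xyz":[-0.44,0,0],"spin":0},
    {"xyz":[0,-0.74,0],"spin":0},
    {"xyz":[0,-0.735,0],"spin":0},
    {"xyz":[0.15,0,0],"spin":0},
    {"xyz":[0.15,0,0],"spin":0},
    {"xyz":[0.15,0,0],"spin":0},
    {"xyz":[0.15,0,0],"spin":0},
    {"xyz":[0.15,0,0],"spin":0},
    {"xyz":[0,0,0],"spin":0}
  ]
}}

```text
time: 7.65
tool_pos: [500.8, -16.7, 50.7]
tcp_rot: [3.141, -0.002, 0.172]
contact_force: [-0.3, 0.7, -0.6]
grip_width: 0.2
finger_force: 0.0
```

{"method": "jog_arm", "body": {
  "targets": [
    {"xyz":[0.02,0,0],"spin":0},
    {"xyz":[0.02,0,0],"spin":0},
    {"xyz":[0.02,0,0],"spin":0},
    {"xyz":[0.02,0,0],"spin":0},
    {"xyz":[0,0,0],"spin":0},
    {"xyz":[0,0,0],"spin":0},
    {"xyz":[0,0,0],"spin":0},
    {"xyz":[0,0,0],"spin":0},
    {"xyz":[0,0,0],"spin":0},
    {"xyz":[0,0,0],"spin":0}
  ]
}}

```text
time: 8.9
tool_pos: [505.0, -15.4, 50.7]
tcp_rot: [3.142, 0.001, 0.172]
contact_force: [-3.8, -2.9, 2.5]
grip_width: 0.6
finger_force: 2.3
```

{"method": "jog_arm", "body": {
  "targets": [
    {"xyz":[0.02,0,0],"spin":0},
    {"xyz":[0.02,0,0],"spin":0},
    {"xyz":[0,0,0],"spin":0},
    {"xyz":[0,0,0],"spin":0},
    {"xyz":[0,0,0],"spin":0},
    {"xyz":[0,0,0],"spin":0},
    {"xyz":[0,0,0],"spin":0},
    {"xyz":[0,0,0],"spin":0},
    {"xyz":[0,0,0],"spin":0},
    {"xyz":[0,0,0],"spin":0}
  ]
}}

```text
time: 10.15
tool_pos: [504.9, -15.4, 50.7]
tcp_rot: [-3.141, 0.008, 0.172]
contact_force: [-16.7, -7.2, 12.7]
grip_width: 0.3
finger_force: 8.7
```

{"method": "jog_arm", "body": {
  "targets": [
    {"xyz":[-0.5,0,0],"spin":0},
    {"xyz":[-0.5,0,0],"spin":0},
    {"xyz":[0,0,-0.6],"spin":0},
    {"xyz":[0,0,-0.6],"spin":0},
    {"xyz":[0,0,-0.6],"spin":0},
    {"xyz":[0,0,-0.6],"spin":0},
    {"xyz":[0,0,-0.6],"spin":0},
    {"xyz":[0,0,0],"spin":0},
    {"xyz":[0,0,0],"spin":0},
    {"xyz":[0,0,0],"spin":0}
  ]
}}

```text
time: 11.4
tool_pos: [429.4, -28.1, 289.4]
tcp_rot: [-3.141, 0.002, 0.172]
contact_force: [0.2, 1.0, 0.2]
grip_width: 0.7
finger_force: 0.0
```

```bash
python3 - <<'E'
from h import *
I={n:bot.capture(n) for n in('top','side')}
u=4
crop=[cv2.resize(I['top'][100:215,295:415],None,fx=u,fy=u,interpolation=2)[:440],cv2.resize(I['side'][125:275,315:435],None,fx=3.8,fy=3.8,interpolation=2)]
h=max(c.shape[0] for c in crop); h=min(h,600)
out=np.zeros((h,800,3),np.uint8); out[:crop[0].shape[0],:400]=crop[0][:,:400]; w=min(400,crop[1].shape[1]); out[:crop[1].shape[0],400:400+w]=crop[1][:h,:w]
cv2.imwrite('pics/e.png',out)
yaw=.172;ux=np.array([np.cos(yaw),np.sin(yaw)]);uy=np.array([-ux[1],ux[0]])
# predicted hinge and bar pixels for several angles
fy=(-219.4-101.6)/2; fx=504.3
def W(x,y,z): return np.r_[ (fx+102+x)*ux+(fy+y)*uy, z]
for a in(.9,1.,1.1,1.2):
    print(a,*[px(n,W(55-145*np.cos(a),y,92.5+145*np.sin(a))).round(1) for n in('top','side') for y in(-125,125)])
print(px('top',W(-90,125,88)),px('top',W(-90,-125,88)), W(0,0,0))
E
```

```text
0.9 [403.2 141.3] [308.1 158.2] [392.7 207. ] [351.8 141.1]
1.0 [402.8 136.1] [307.1 153. ] [398.5 202.8] [356.4 137.4]
1.1 [402.3 130.6] [306.1 147.6] [404.6 198.9] [361.3 134.1]
1.2 [401.6 125. ] [305.1 142. ] [410.9 195.5] [366.4 131.2]
[313.25516496 186.56875383] [400.2806055  170.98639485] [624.82378389 -54.36155884   0.        ]
```

View pics/e.png

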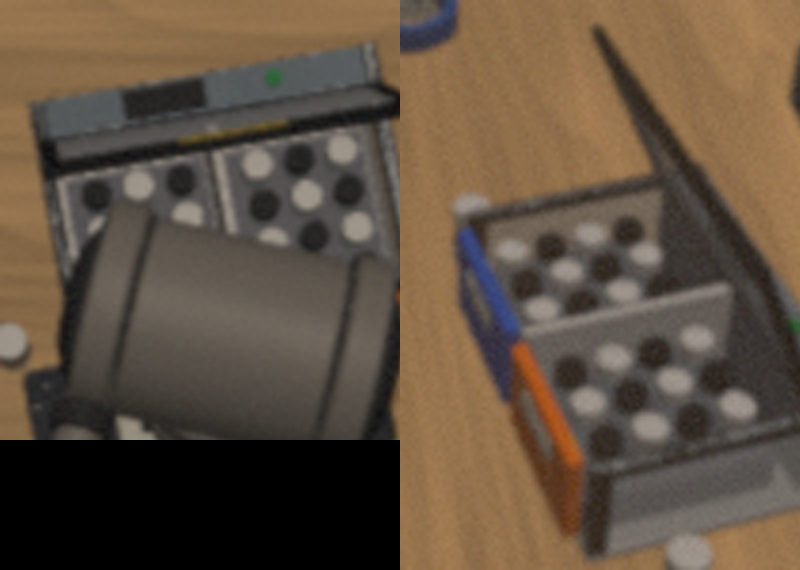

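Both trays are home, flush and in line. The lid's free corner in the side view is at about (366.8,132.4), which gives a lid angle of about 1.19 rad. Next I go over the lid and come down behind its bar.

{"method": "jog_arm", "body": {
  "targets": [
    {"xyz":[0.595,0.148,0],"spin":0},
    {"xyz":[0.595,0.148,0],"spin":0},
    {"xyz":[0.595,0.148,0],"spin":0},
    {"xyz":[0.595,0.148,0],"spin":0},
    {"xyz":[0.595,0.148,0],"spin":0},
    {"xyz":[0,0,0],"spin":0},
    {"xyz":[0,0,0.5],"spin":0},
    {"xyz":[0,0,0.49],"spin":0},
    {"xyz":[0,0,0],"spin":0},
    {"xyz":[0,0,0],"spin":0}
  ]
}}

```text
time: 12.75
tool_pos: [674.8, -46.1, 213.6]
tcp_rot: [3.141, -0.002, 0.172]
contact_force: [0.4, -0.1, 0.5]
grip_width: 0.7
finger_force: 0.0
```

{"method": "jog_arm", "body": {
  "targets": [
    {"xyz":[-0.14,0,0.045],"spin":0},
    {"xyz":[-0.14,0,0],"spin":0},
    {"xyz":[-0.14,0,0],"spin":0},
    {"xyz":[-0.144,0,0.069],"spin":0},
    {"xyz":[-0.136,0,0.081],"spin":0},
    {"xyz":[-0.128,0,0.094],"spin":0},
    {"xyz":[-0.118,0,0.108],"spin":0},
    {"xyz":[-0.106,0,0.119],"spin":0},
    {"xyz":[-0.094,0,0.128],"spin":0},
    {"xyz":[0,0,0],"spin":0}
  ]
}}

```text
time: 14.0
tool_pos: [584.0, -61.9, 160.6]
tcp_rot: [3.141, -0.001, 0.172]
contact_force: [0.4, -0.1, 1.2]
grip_width: 0.6
finger_force: 0.0
```

{"method": "jog_arm", "body": {
  "targets": [
    {"xyz":[-0.08,0,0.138],"spin":0},
    {"xyz":[-0.066,0,0.144],"spin":0},
    {"xyz":[-0.053,0,0.15],"spin":0},
    {"xyz":[-0.036,0,0.155],"spin":0},
    {"xyz":[-0.01,0,0.08],"spin":0},
    {"xyz":[-0.01,0,0.06],"spin":0},
    {"xyz":[0,0,0],"spin":0},
    {"xyz":[0,0,0],"spin":0},
    {"xyz":[0,0,0],"spin":0},
    {"xyz":[0,0,0],"spin":0}
  ]
}}

```text
time: 15.25
tool_pos: [564.2, -65.2, 102.0]
tcp_rot: [3.141, -0.0, 0.172]
contact_force: [0.1, -0.1, 0.5]
grip_width: 0.3
finger_force: 0.0
```

{"method": "jog_arm", "body": {
  "targets": [
    {"xyz":[0,0,0.03],"spin":0},
    {"xyz":[0,0,0.03],"spin":0},
    {"xyz":[0,0,0.03],"spin":0},
    {"xyz":[0,0,0],"spin":0},
    {"xyz":[0,0,0],"spin":0},
    {"xyz":[0,0,0],"spin":0},
    {"xyz":[0,0,0],"spin":0},
    {"xyz":[0,0,0],"spin":0},
    {"xyz":[0,0,0],"spin":0},
    {"xyz":[0,0,0],"spin":0}
  ]
}}

```text
time: 16.5
tool_pos: [564.2, -65.3, 96.5]
tcp_rot: [3.141, -0.001, 0.172]
contact_force: [-5.0, 0.8, 15.2]
grip_width: 0.4
finger_force: 7.5
```

The tool stopped at z = 96.5 with 15 N of upward force, so the lid is against its stop. I'll raise the hand clear and check.

{"method": "jog_arm", "body": {
  "targets": [
    {"xyz":[0,0,-0.2],"spin":0},
    {"xyz":[0,0,-0.6],"spin":0},
    {"xyz":[0,0,-0.6],"spin":0},
    {"xyz":[-0.6,0,-0.3],"spin":0},
    {"xyz":[-0.6,0,0],"spin":0},
    {"xyz":[-0.6,0,0],"spin":0},
    {"xyz":[0,0,0],"spin":0},
    {"xyz":[0,0,0],"spin":0},
    {"xyz":[0,0,0],"spin":0},
    {"xyz":[0,0,0],"spin":0}
  ]
}}

```text
time: 17.75
tool_pos: [422.8, -89.7, 230.4]
tcp_rot: [-3.141, 0.0, 0.172]
contact_force: [-0.0, -0.1, 0.8]
grip_width: 0.6
finger_force: 0.0
```

```bash
python3 - <<'E'
from h import *
cv2.imwrite('pics/f.png',bot.capture('side'))
E
```

```text
(no output)
```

View pics/f.png

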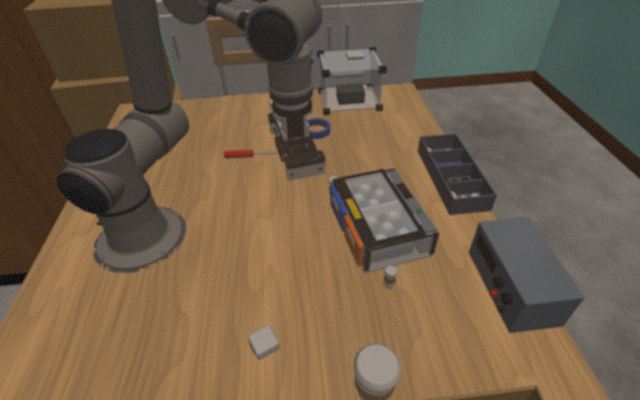

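The side view shows the lid flat at about (382,215), both fronts flush at about (345,220), the bystanders I can see unmoved, and the hand clear.

```bash
python3 -c "
from plant import bot
print(bot.close_job())"
```

```text
the job is handed in; nothing more can be done
None
```

Both trays were pushed to their hard stops, then the lid was pushed fully shut; the hand is clear and the job was handed in at about 18 s of the 58 s allowed, with no verdict returned.

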